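Line up the tile samples and show the rose one to the camera

TASK

We are photographing tile samples for the kitchen splashback: first push the three loose square tiles up against the robot's side of the brass strip, so that they lie flat, square to it and in one straight row. Then take the rose-pink sample out of the wooden rack and hold it up in the air before the camera's lens, 15 cm from the lens to the middle of the tile, centred on it at lens height, upright and with the glazed pink face squarely to the lens. Finish while still holding it there, steady, and leave the other samples, the camera and the rest of the worktop undisturbed.

Things in the scene. Friction and masses are not known exactly. Their poses are not given: they have to be found in the camera images.
- strip: Fixed brass straight-edge bar lying on the worktop, 340 mm long (its y axis), 20 mm wide (its x axis), 16 mm high. Origin at the centre of its underside; its -x side (the long face at x = -10 mm) faces the robot. A square tile flush against it has its centre 45 mm to -x of the strip's origin.
- row0: Loose square tile (sage green glaze), 70 x 70 x 12 mm, about 130 g, lying flat on the worktop on the robot's side of the strip, 35 to 70 mm clear of it and askew by up to 17 degrees. Origin at the centre of its underside, z up, x and y along its edges, x roughly towards the strip. The three start spread along the strip about 100 mm apart.
- row1: Loose square tile (pale grey glaze), 70 x 70 x 12 mm, about 130 g, lying flat on the worktop on the robot's side of the strip, 35 to 70 mm clear of it and askew by up to 17 degrees. Origin at the centre of its underside, z up, x and y along its edges, x roughly towards the strip. The three start spread along the strip about 100 mm apart.
- row2: Loose square tile (blue glaze), 70 x 70 x 12 mm, about 130 g, lying flat on the worktop on the robot's side of the strip, 35 to 70 mm clear of it and askew by up to 17 degrees. Origin at the centre of its underside, z up, x and y along its edges, x roughly towards the strip. The three start spread along the strip about 100 mm apart.
- rack: Fixed wooden rack, 200 (its x axis) x 100 x 50 mm high, with three slots 70 mm apart along its x, each holding one tile sample on edge. Origin at the centre of its underside; the slot floors are 8 mm above the worktop and the slots' cheeks end 50 mm above it; a slot is 12 mm wide.
- rose: The rose-pink tile sample, 10 mm thick (its x axis) x 80 mm wide (y) x 120 mm tall (z), about 220 g, standing in one of the rack's slots (any of the three). Origin at the centre of its lower edge, so its top edge is 120 mm above it along z. Its +x face is the glazed pink one, its -x face and the edges are bare tan clay.
- rose_center (a point): Middle of the rose tile, 60 mm above its origin. Axes as those of rose.
- rose_sight (a point): Imaginary point 150 mm straight out of the middle of the pink face side (150 mm along +x from rose_center); it falls on the lens when the tile is presented rightly.
- slate: Dark slate-grey tile sample of the same size (10 x 80 x 120 mm) standing in another slot; leave it.
- cream: Cream-white tile sample of the same size standing in another slot; leave it.
- stand: Fixed table stand of the camera: black foot 100 mm in diameter, post 22 mm thick, up to 112 mm high. Origin at the centre of its underside; its -x axis is the way in which the camera looks. Beside it, about 0.3 m away to the robot's right (-y), stands a fixed picture frame, 190 mm high.
- lens (a point): Centre of the front glass of the small black photo camera (105 mm wide, 65 mm high) on the stand. The camera looks level along this frame's -x axis, roughly towards the robot; z is up. The lens is 50 mm in front of the stand's axis and 170 to 230 mm above the worktop.
- plant: Plant in a white pot 100 mm wide, 200 mm high, origin under its centre; leave it.
- mug: Blue mug, 82 mm wide, 95 mm high, origin under its centre; leave it.
- jar: Amber glass jar with brass cap, 72 mm wide, 110 mm high, origin under its centre; leave it.
- mill: Dark wooden pepper mill, 54 mm wide, 165 mm high, origin under its centre; leave it.

How it is judged:
On the way, in this order (a step that is already met when the one before it is completed fails the run):
1. the three square tiles lie flat, square and in a row against the brass strip while the rose tile still stands in the rack (x of row0 in the frame of strip between -0.053 and -0.04 m and y of row0 in the frame of strip between -0.17 and 0.17 m and (angle between the y axis of row0 and the y axis of strip, either way round below 0.1 rad or angle between the x axis of row0 and the y axis of strip, either way round below 0.1 rad) and angle between each of row0, row1, row2's own z axis and vertical below 0.08 rad and height (world z) of each of row0, row1, row2 below 0.006 m and x of row1 in the frame of strip between -0.053 and -0.04 m and y of row1 in the frame of strip between -0.17 and 0.17 m and (angle between the y axis of row1 and the y axis of strip, either way round below 0.1 rad or angle between the x axis of row1 and the y axis of strip, either way round below 0.1 rad) and x of row2 in the frame of strip between -0.053 and -0.04 m and y of row2 in the frame of strip between -0.17 and 0.17 m and (angle between the y axis of row2 and the y axis of strip, either way round below 0.1 rad or angle between the x axis of row2 and the y axis of strip, either way round below 0.1 rad) and distance of rose from where it was at the start of the episode below 0.02 m), for 0.2 s.
2. the rose tile is drawn up out of the rack in the fingers (z of rose in the frame of rack above 0.055 m and contact force between the fingers and rose above 2 N), for 0.2 s.
At the end, for the whole second after the job is handed in: Fingers alone hold the rose tile still, its middle 120-180 mm out from the lens, within 25 mm of its axis sideways and in height, upright within 8 deg, pink face to the lens within 9.7 deg. The square tiles lie flat along the strip's robot side, gaps under 8 mm, square within 5.7 deg (x of row0 in the frame of strip between -0.053 and -0.04 m and y of row0 in the frame of strip between -0.17 and 0.17 m and (angle between the y axis of row0 and the y axis of strip, either way round below 0.1 rad or angle between the x axis of row0 and the y axis of strip, either way round below 0.1 rad) and angle between each of row0, row1, row2's own z axis and vertical below 0.08 rad and height (world z) of each of row0, row1, row2 below 0.006 m and x of row1 in the frame of strip between -0.053 and -0.04 m and y of row1 in the frame of strip between -0.17 and 0.17 m and (angle between the y axis of row1 and the y axis of strip, either way round below 0.1 rad or angle between the x axis of row1 and the y axis of strip, either way round below 0.1 rad) and x of row2 in the frame of strip between -0.053 and -0.04 m and y of row2 in the frame of strip between -0.17 and 0.17 m and (angle between the y axis of row2 and the y axis of strip, either way round below 0.1 rad or angle between the x axis of row2 and the y axis of strip, either way round below 0.1 rad) and x of rose_center in the frame of lens between -0.18 and -0.12 m and y of rose_center in the frame of lens between -0.025 and 0.025 m and z of rose_center in the frame of lens between -0.025 and 0.025 m and angle between rose's own z axis and vertical below 0.14 rad and angle between the x axis of rose and the x axis of lens, either way round below 0.17 rad and distance between rose_sight and lens below 0.1 m and contact force between the fingers and rose above 2 N and linear speed of rose below 0.02 m/s and angular speed of rose below 0.2 rad/s and contact force between rose and rack below 0.05 N and contact force between rose and stand below 0.05 N and contact force between rose and row0 below 0.05 N and contact force between rose and row1 below 0.05 N and contact force between rose and row2 below 0.05 N and contact force between rose and strip below 0.05 N); the arm keeps its last pose, push and grip.
It fails at once if the plant, mug, jar or mill is shifted by more than 20 mm (distance of any of plant, mug, jar, mill from where it was at the start of the episode above 0.02 m).
It fails at once if the slate or cream sample is shifted by more than 15 mm (distance of any of slate, cream from where it was at the start of the episode above 0.015 m).
It fails at once if the camera or its stand is struck (more than 3 N) (contact force between any of the arm, the fingers, rose and stand above 3 N).
It also fails if it takes over 67 s, if anything falls off the work surface, if the arm or the gripper's body presses on something with over 40 N, if the wrist force passes 120 N, or if a joint passes its speed limit or range.

ROBOT

A 6-joint arm with a two-finger parallel gripper is mounted at the origin on the work surface. World frame = base frame: x ahead of the robot, y to its left, z up, the work surface at z = 0. Lengths are in m, angles in rad, forces in N, time in s.
With the tool pointing down it reaches from about 0.35 to 0.95 m from the base axis. Payload 17.4 kg.
Tool frame: the origin (TCP) lies on the centre line of the jaws, within the pads' length; the fingertips stand 8 mm ahead of it and the grasp point (between the pads) lies 11 mm behind it (manip.tips_ahead is the distance from the TCP to the fingertips, in m); z points along the fingers, y is the line along which they close (so a half turn about z gives the same grasp; the last joint's range is limited). The gripper opens to 93 mm and grips with 3 to 60 N. Pads are 15 mm wide; open, the fingers measure 128 mm over their backs; the gripper's body (75 mm by 188 mm) begins 65 mm behind the grasp point.
Start: joints at [1.266, 0.116, 1.442, -0, 1.584, -0.038], TCP at [0.178, 0.651, 0.227] pointing down, gripper open.
Joint ranges: [-2.83, 2.83], [-0.83, 2.19], [0.07, 2.5], [-1.14, 4.28], [0.01, 3], [-2.97, 2.97]. Speed limits (rad/s): [1.89, 1.89, 2.22, 3.14, 3.14, 3.14].

INTERFACE

Orientations are given as a unit quaternion [w, x, y, z].
In Python, from rig import manip gives the robot as it stands.
- The arm moves only by the shell command python3 inch.py 'ROWS' [OPENING] [FORCE]. ROWS is one flat JSON list of numbers that holds 1 to 20 rows one after another, with no inner brackets; each row has 6 numbers: dx, dy, dz in shares of the most that a row can go, 1 being 50 mm, then a rotation vector rx, ry, rz in rad; each row shifts and turns the commanded pose from where the row before left it, along the tool's axes as they then stand; what a row does not reach is not made up. A row lasts 1/10 s, in which the tool goes at most 0.05 m and 0.15 rad, less where a joint would pass 70% of its speed; a pose out of reach is approached as far as the arm can. OPENING is the finger opening in m, set as the command begins (- or left out keeps the last). The fingers move at their own pace and stop on an object; FORCE is the grip in N (left out, the last holds). Time passes only in rows, so rows that do not move let the fingers close. It prints the time, the measured TCP pose, the force, the opening and the grip force at its end. Input that does not fit is refused with a message, and nothing moves.
- manip.observe(): the state, without advancing time (a new reading comes with each control period).
- manip.read_camera(name): name is "side" or "top"; returns a dict with "image" (420x560x3 uint8, red, green, blue), "mtx" (3x3 intrinsics, pixels), "dist" ([k1, k2, p1, p2, k3] as OpenCV has them; the pictures are not rectified), "pose" (4x4, takes a point from camera to world coordinates). Camera axes: x right, y up, looking along -z (the intrinsics and any distortion apply to the point x, -y, -z); pixel columns grow to the right and rows downward; lengths in m; the calibration is good to about 2 mm. A picture is of the moment at which its call begins. There is no depth.
- manip.finish_job(): hands the job in; it is judged then, once.
The state is a dict: "time_s": time; "joints": joint angles; "joint_velocities": joint speeds; "effort": joint torques, N m; "ee_pos": TCP position; "orientation": TCP orientation; "wrist_force": force on the tool from outside, world axes, zero at the start; "torque": the same for the moment, N m; "opening": finger opening in m; "finger_force": force on a finger pad.
Only numpy, scipy, OpenCV 4.12 (cv2) and the standard library are available. Lean on these libraries where they do the work, as an engineer would, in place of code of your own. Each camera call takes 0.05 s, during which the arm holds its last target. There are 200 camera calls.

## Working session

There is one attempt and no reset: what is moved stays moved. The work goes in short steps, Python scripts to look and compute and a shell command to move; the robot and the scene stay as the last step left them, time stands still between calls to the robot, and variables do not carry over. Pictures are saved under pics/ and viewed, at most 10 in all, crops included, and the job is handed in when it is done.

```bash
ls; mkdir -p pics; cat > shot.py <<'E'
import sys,cv2
from rig import manip
for n in sys.argv[2:]:
    c=manip.read_camera(n)
    cv2.imwrite(f"pics/{n}_{sys.argv[1]}.png",cv2.cvtColor(c["image"],cv2.COLOR_RGB2BGR))
    import numpy as np; np.savez(f"pics/{n}_{sys.argv[1]}.npz",**c)
    print(n,c["mtx"].tolist(),c["dist"],c["pose"].round(4).tolist())
E
python3 shot.py a top side; python3 -c "
from rig import manip
print(manip.observe(),manip.tips_ahead)"
```

```text
inch.py
pics
rig.py
top [[529.9451783504492, 0.0, 278.6065041326671], [0.0, 529.9451783504492, 214.05696498918138], [0.0, 0.0, 1.0]] [-0.20763024  0.          0.          0.          0.        ] [[-0.0249, 0.9879, -0.1529, 0.3658], [-0.9997, -0.025, 0.0009, 0.0175], [-0.0029, 0.1529, 0.9882, 1.4853], [0.0, 0.0, 0.0, 1.0]]
side [[535.6361350327761, 0.0, 271.7042041961598], [0.0, 535.6361350327761, 206.61823854471857], [0.0, 0.0, 1.0]] [-0.20789791  0.          0.          0.          0.        ] [[0.7794, 0.4894, -0.3912, -0.0873], [-0.6265, 0.6084, -0.4872, -0.8542], [-0.0004, 0.6248, 0.7808, 1.4643], [0.0, 0.0, 0.0, 1.0]]
{'time_s': 0.1, 'joints': array([ 1.26619039e+00,  1.16432497e-01,  1.44218932e+00, -4.93328923e-05,
        1.58400846e+00, -3.77789695e-02]), 'joint_velocities': array([-0.00050338, -0.00027275, -0.00012462, -0.00013375,  0.00090303,
       -0.00042554]), 'effort': array([ 6.96483658e-04, -7.22899890e+01, -6.23866940e+01,  7.80939194e-02,
        2.27309793e-02, -5.02188550e-05]), 'ee_pos': array([0.17793478, 0.65094306, 0.2259884 ]), 'orientation': array([-6.40794892e-05,  1.33018353e-01,  9.91113438e-01, -5.15429372e-04]), 'wrist_force': array([-0.24341147, -0.05685219, -0.11476928]), 'torque': array([ 0.02949375,  0.05663271, -0.00467308]), 'finger_force': 0.0, 'opening': 0.09288295126435288} 0.008
```
View pics/top_a.png

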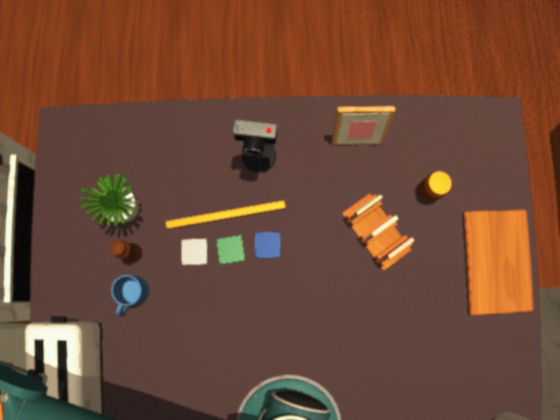

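View pics/side_a.png

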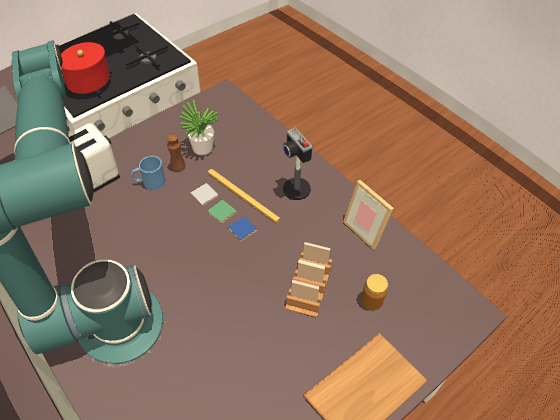

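Top view: the strip runs from (166,224) to (285,204). Below it lie grey (194,251), green (230,249) and blue (267,244). The rack is at (378,232), the photo camera at (255,130) and the stand foot at (258,158). Side view: the samples show tan backs at (317,252), (311,268) and (305,292), so their glazed faces point away. I'll zoom in to tell them apart.

```bash
python3 - <<'E'
import cv2,numpy as np
t=cv2.imread('pics/top_a.png');s=cv2.imread('pics/side_a.png')
a=cv2.resize(t[185:275,335:420],None,fx=4.6,fy=4.6,interpolation=cv2.INTER_CUBIC)
b=cv2.resize(s[235:325,280:340],None,fx=4.6,fy=4.6,interpolation=cv2.INTER_CUBIC)
cv2.imwrite('pics/z1.png',np.hstack([a,b]));print(np.hstack([a,b]).shape)
a=cv2.resize(t[105:180,220:290],None,fx=5.6,fy=5.6,interpolation=cv2.INTER_CUBIC)
b=cv2.resize(s[120:205,265:325],None,fx=5,fy=5,interpolation=cv2.INTER_CUBIC)
b=cv2.resize(b,(300,420));cv2.imwrite('pics/z2.png',np.hstack([a,b]));print(np.hstack([a,b]).shape)
E
```

```text
(414, 667, 3)
(420, 692, 3)
```

View pics/z1.png

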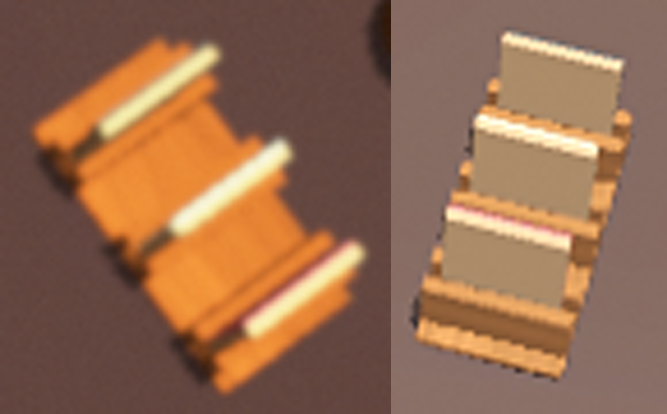

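View pics/z2.png

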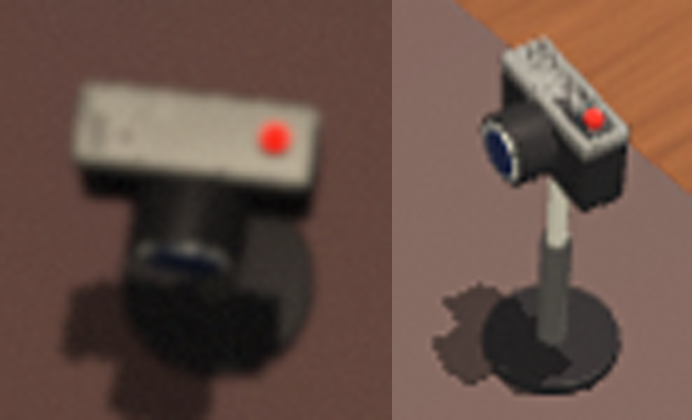

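The rose sample is the one nearest the robot, at about top (400,248) and side (305,292), with its pink face on the far (+x,+y) side. The lens glass is at top (252.7,151.8) and side (286,150.6). Next I measure everything.

```bash
cat > geo.py <<'E'
import numpy as np,cv2
def load(n,tag):
    c=dict(np.load(f"pics/{n}_{tag}.npz"));c['hsv']=cv2.cvtColor(c['image'],cv2.COLOR_RGB2HSV);return c
def ray(c,uv):
    p=cv2.undistortPoints(np.array(uv,float).reshape(-1,1,2),c['mtx'],c['dist']).reshape(-1,2)
    d=np.c_[p[:,0],-p[:,1],-np.ones(len(p))]@c['pose'][:3,:3].T
    return c['pose'][:3,3],d
def plane(c,uv,z):
    o,d=ray(c,uv);return (o+d*((z-o[2])/d[:,2])[:,None])[:,:2]
def tri(c1,u1,c2,u2):
    o1,d1=ray(c1,[u1]);o2,d2=ray(c2,[u2]);d1=d1[0]/np.linalg.norm(d1);d2=d2[0]/np.linalg.norm(d2)
    t=np.linalg.lstsq(np.c_[d1,-d2],o2-o1,rcond=None)[0];a=o1+t[0]*d1;b=o2+t[1]*d2
    return (a+b)/2,np.linalg.norm(a-b)
def project(c,P):
    q=(np.atleast_2d(P)-c['pose'][:3,3])@c['pose'][:3,:3];q=q*[1,-1,-1]
    return cv2.projectPoints(q,np.zeros(3),np.zeros(3),c['mtx'],c['dist'])[0].reshape(-1,2)
def blob(c,lo,hi,box):
    x0,y0,x1,y1=box;m=np.zeros(c['hsv'].shape[:2],np.uint8)
    m[y0:y1,x0:x1]=cv2.inRange(c['hsv'],np.array(lo),np.array(hi))[y0:y1,x0:x1]
    cs,_=cv2.findContours(m,cv2.RETR_EXTERNAL,cv2.CHAIN_APPROX_NONE)
    return max(cs,key=cv2.contourArea)
def rect(c,cnt,z):
    P=plane(c,cnt.reshape(-1,2),z);r=cv2.minAreaRect((P*1000).astype(np.float32))
    M=cv2.moments((P*1000).astype(np.float32))
    return np.round(r[0],1),np.round(r[1],1),round(r[2],1),(round(M['m10']/M['m00'],1),round(M['m01']/M['m00'],1))
TB={'grey':([0,0,120],[180,60,255]),'green':([45,80,50],[80,255,255]),'blue':([100,120,60],[130,255,255])}
E
cat > tiles.py <<'E'
import sys;from geo import *
tag=sys.argv[1]
for n,bx in (('top',(160,195,290,270)),('side',(185,165,285,245))):
    c=load(n,tag)
    r=rect(c,blob(c,[18,120,100],[32,255,255],bx),.016);print(n,'strip',r)
    for k,(lo,hi) in TB.items(): print(n,k,*rect(c,blob(c,lo,hi,bx),.012))
E
python3 tiles.py a
python3 - <<'E'
from geo import *
for n,p in(('top',(400,248)),('side',(305,285))):
    c=load(n,'a');print(c['hsv'][p[1]-6:p[1]+10:2,p[0]].tolist())
t=load('top','a');s=load('side','a')
print('lens',tri(t,(252.7,151.8),s,(286,150.6)))
# foot: black, on floor
print('foot side', plane(s,[(265+(551-392)/5,120+338*85/420)],0), 'top',plane(t,[(220+215/5.6,105+300/5.6)],.01))
# rose top edge ends
f=4.6
T=lambda x,y:(335+x/f-.4,185+y/f-.4)
S=lambda x,y:(280+(x-391)/f-.4,235+y/f-.4)
for a,b in (((248,331),(449,213)),((361,253),(570,242))): print('end',tri(t,T(*a),s,S(*b)))
for a,b in (((175,230),(477,123)),((288,150),(597,150))): print('mid end',tri(t,T(*a),s,S(*b)))
# camera top plate back corners/edge via red button
print('button',tri(t,(220+275/5.6-.4,105+139/5.6-.4),s,(265+(594-392)/5-.4,120+119*85/420-.4)))
# top plate: 4 corners top view, z guess later
for z in (.22,.24,.26): print(z,plane(t,[(220+x/5.6,105+y/5.6) for x,y in((85,84),(318,108),(310,186),(76,162))],z).round(4).tolist())
E
```

```text
top strip (array([596.4, 166.6]), array([ 23.2, 340.9]), 8.6, (597.0, 163.1))
top grey [493.8 257.4] [71.  70.7] 89.5 (493.8, 257.2)
top green [498.1 153.8] [71.5 71.5] 7.5 (497.7, 153.9)
top blue [508.7  50.8] [61.6 64.5] 88.6 (508.8, 51.5)
side strip (array([590.8, 159.5]), array([ 27.5, 343.4]), 8.7, (590.9, 159.3))
side grey [491.4 252.4] [71.6 73.6] 1.3 (491.5, 252.6)
side green [494.9 147.3] [66.6 67.1] 7.9 (495.0, 148.2)
side blue [504.8  45.5] [66.8 68.8] 0.7 (505.8, 44.7)
[[12, 196, 216], [6, 155, 168], [12, 93, 237], [24, 72, 250], [22, 111, 245], [15, 184, 236], [14, 194, 233], [13, 197, 223]]
[[15, 147, 237], [15, 151, 218], [10, 68, 255], [18, 79, 255], [16, 101, 169], [15, 101, 172], [15, 101, 172], [16, 99, 172]]
lens (array([0.71939354, 0.07640182, 0.21839684]), np.float64(0.0005065392827874763))
foot side [[0.7692942 0.0683576]] top [[0.75668391 0.07016618]]
end (array([ 0.45887694, -0.26732418,  0.11910832]), np.float64(0.001871350409291116))
end (array([ 0.50094665, -0.33385369,  0.12576937]), np.float64(0.002700717576040819))
mid end (array([ 0.51680237, -0.22767481,  0.12007211]), np.float64(0.00043995169774134))
mid end (array([ 0.56037295, -0.29439165,  0.12582955]), np.float64(0.0010516207297455566))
button (array([0.76415152, 0.03530144, 0.25432709]), np.float64(0.00044432607951450423))
0.22 [[0.8027, 0.1192], [0.7884, 0.0153], [0.7522, 0.0197], [0.7663, 0.1235]]
0.24 [[0.7958, 0.1176], [0.7817, 0.0153], [0.7461, 0.0196], [0.76, 0.1218]]
0.26 [[0.7889, 0.116], [0.775, 0.0153], [0.7399, 0.0196], [0.7536, 0.1201]]
```

```bash
cat > to.py <<'E'
# to.py x y z yawdeg(tool y): turn needed first (rotvec, tool axes), then shift in the turned axes
import sys,numpy as np
from scipy.spatial.transform import Rotation as R
from rig import manip
x,y,z,a=map(float,sys.argv[1:5]);a=np.radians(a)
s=manip.observe();q=s['orientation'];C=R.from_quat([q[1],q[2],q[3],q[0]])
Y=np.array([-0,0,0.]);Y[:2]=np.cos(a),np.sin(a);Z=np.array([0,0,-1.]);X=np.cross(Y,Z)
T=R.from_matrix(np.c_[X,Y,Z])
d=np.array([x,y,z])-s['ee_pos']
print('turn',(C.inv()*T).as_rotvec().round(4),'shift',T.inv().apply(d).round(4),'t',round(s['time_s'],2),'joints',s['joints'].round(2))
E
python3 to.py .417 .244 .226 98.6
python3 - <<'E'
from geo import *
t=load('top','a');s=load('side','a')
print('mug',plane(t,[(128,290)],.095),plane(s,[(151,164)],.095),'mill',plane(t,[(119,247)],.165),plane(s,[(173,139)],.165),'plantpot',plane(t,[(125,207)],.05))
E
```

```text
turn [-1.000e-03 -2.000e-04 -4.169e-01] shift [-0.1755 -0.4381 -0.    ] t 0.1 joints [ 1.27  0.12  1.44 -0.    1.58 -0.04]
mug [[0.38694816 0.42127802]] [[0.3865361  0.41905394]] mill [[0.49536486 0.42545288]] [[0.48432471 0.40902031]] plantpot [[0.61873873 0.44560208]]
```

The rows are not in the units I measure in: shifts go in shares of 50 mm. I convert before sending: -0.0292 m is -0.584, -0.0117 m is -0.234.

```bash
python3 inch.py '[0, 0, 0, 0, 0, -0.104, 0, 0, 0, 0, 0, -0.104, 0, 0, 0, 0, 0, -0.104, 0, 0, 0, 0, 0, -0.104, -0.234, -0.584, 0, 0, 0, 0, -0.234, -0.584, 0, 0, 0, 0, -0.234, -0.584, 0, 0, 0, 0, -0.234, -0.584, 0, 0, 0, 0, -0.234, -0.584, 0, 0, 0, 0, -0.234, -0.584, 0, 0, 0, 0, -0.234, -0.584, 0, 0, 0, 0, -0.234, -0.584, 0, 0, 0, 0, -0.234, -0.584, 0, 0, 0, 0, -0.234, -0.584, 0, 0, 0, 0, -0.234, -0.584, 0, 0, 0, 0, -0.234, -0.584, 0, 0, 0, 0, -0.234, -0.584, 0, 0, 0, 0, -0.234, -0.584, 0, 0, 0, 0, -0.234, -0.584, 0, 0, 0, 0, 0, 0, 0, 0, 0, 0]' 0.045 20; python3 to.py .417 .244 .012 98.6
```

```text
time_s: 2.1
ee_pos: [0.4178, 0.2417, 0.2264]
orientation: [0.0, -0.073, 0.997, -0.0]
wrist_force: [-1.2, -0.1, 0.1]
opening: 0.0451
finger_force: 0.0
turn [-0.0007 -0.     -0.0037] shift [0.0004 0.0024 0.2144] t 2.1 joints [ 0.47 -0.31  1.84 -0.    1.61 -1.25]
```

Converted, 0.02 m is 0.4, 0.03 m is 0.6.

```bash
python3 inch.py '[0, 0, 0.6, 0, 0, 0, 0, 0, 0.6, 0, 0, 0, 0, 0, 0.6, 0, 0, 0, 0, 0, 0.6, 0, 0, 0, 0, 0, 0.6, 0, 0, 0, 0, 0, 0.6, 0, 0, 0, 0, 0, 0.4, 0, 0, 0, 0, 0, 0.2, 0, 0, 0, 0, 0, 0.08, 0, 0, 0, 0, 0, 0, 0, 0, 0, 0, 0, 0, 0, 0, 0]'; python3 to.py .417 .244 .011 98.6; python3 shot.py b top side >/dev/null
python3 - <<'E'
import cv2,numpy as np
t=cv2.imread('pics/top_b.png');s=cv2.imread('pics/side_b.png')
a=cv2.resize(t[190:300,150:300],None,fx=2.6,fy=2.6,interpolation=cv2.INTER_CUBIC)
b=cv2.resize(s[140:250,160:300],None,fx=2.6,fy=2.6,interpolation=cv2.INTER_CUBIC)
cv2.imwrite('pics/z3.png',np.hstack([a,b]))
E
```

```text
time_s: 3.2
ee_pos: [0.4171, 0.2444, 0.0137]
orientation: [0.001, -0.075, 0.997, 0.0]
wrist_force: [-0.4, -0.3, -0.1]
opening: 0.045
finger_force: 0.0
turn [ 0.0005  0.0014 -0.0008] shift [ 0.0002 -0.0004  0.0027] t 3.2 joints [ 0.48 -0.17  2.07 -0.    1.23 -1.24]
```

View pics/z3.png

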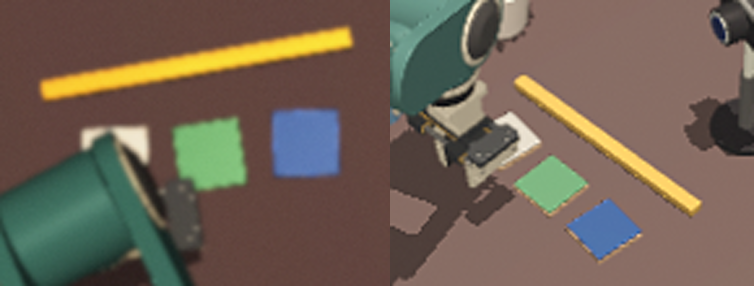

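The crop shows the gripper just behind the grey tile (left crop at (115,145)), lined up with the strip, and the other tiles are clear. Pushing.

Converted, -0.006 m is -0.12, -0.003 m is -0.06.

```bash
python3 inch.py '[0, 0, 0.04, 0, 0, 0, -0.12, 0, 0, 0, 0, 0, -0.12, 0, 0, 0, 0, 0, -0.12, 0, 0, 0, 0, 0, -0.12, 0, 0, 0, 0, 0, -0.12, 0, 0, 0, 0, 0, -0.12, 0, 0, 0, 0, 0, -0.12, 0, 0, 0, 0, 0, -0.12, 0, 0, 0, 0, 0, -0.12, 0, 0, 0, 0, 0, -0.12, 0, 0, 0, 0, 0, -0.12, 0, 0, 0, 0, 0, -0.06, 0, 0, 0, 0, 0, -0.04, 0, 0, 0, 0, 0]'; python3 inch.py '[-0.04, 0, 0, 0, 0, 0, 0, 0, 0, 0, 0, 0]';python3 inch.py '[-0.04, 0, 0, 0, 0, 0, 0, 0, 0, 0, 0, 0]'
```

```text
time_s: 4.7
ee_pos: [0.4871, 0.2546, 0.0106]
orientation: [-0.0, -0.075, 0.997, -0.0]
wrist_force: [-1.4, 0.3, 1.3]
opening: 0.045
finger_force: 0.9
time_s: 4.9
ee_pos: [0.489, 0.255, 0.0107]
orientation: [0.0, -0.075, 0.997, -0.0]
wrist_force: [0.5, 0.1, -0.1]
opening: 0.045
finger_force: 0.0
time_s: 5.1
ee_pos: [0.4909, 0.2553, 0.0107]
orientation: [0.0, -0.075, 0.997, 0.0]
wrist_force: [0.2, 0.1, -0.2]
opening: 0.0453
finger_force: 0.0
```

Converted, -0.002 m is -0.04.

```bash
python3 inch.py '[-0.04, 0, 0, 0, 0, 0, 0, 0, 0, 0, 0, 0]'|grep -E "ee_pos|wrist";python3 inch.py '[-0.03, 0, 0, 0, 0, 0, 0, 0, 0, 0, 0, 0]'|grep -E "ee_pos|wrist"; python3 shot.py c top side >/dev/null; python3 tiles.py c
```

```text
ee_pos: [0.4922, 0.2554, 0.0106]
wrist_force: [-6.9, -2.8, 6.1]
ee_pos: [0.4923, 0.2554, 0.0106]
wrist_force: [-22.7, -4.7, 16.1]
top strip (array([603.4, 120.3]), array([ 23.3, 247.3]), 8.6, (603.7, 118.7))
top grey [575.3 255. ] [52.8  4.1] 24.5 (571.4, 253.3)
top green [501.4 297.2] [189.8 140.4] 25.1 (527.1, 291.8)
top blue [508.7  50.8] [61.6 64.5] 88.6 (508.7, 51.6)
side strip (array([597.2, 118.8]), array([ 27.3, 260.9]), 8.7, (598.0, 114.0))
side grey [543.5 336.3] [66.2 79.3] 65.4 (547.2, 339.6)
side green [488.  174.2] [67.8 30. ] 23.4 (485.8, 173.6)
side blue [504.8  45.5] [66.8 68.8] 0.7 (505.8, 44.7)
```

Converted, 0.025 m is 0.5, -0.02 m is -0.4.

```bash
python3 inch.py '[0.2, 0, 0, 0, 0, 0, 0.4, 0, 0, 0, 0, 0, 0.5, 0, 0, 0, 0, 0, 0.5, 0, 0, 0, 0, 0, 0, -0.4, 0, 0, 0, 0, 0, -0.4, 0, 0, 0, 0, 0, -0.4, 0, 0, 0, 0, 0, -0.4, 0, 0, 0, 0, 0, -0.4, 0, 0, 0, 0, 0, -0.06, 0, 0, 0, 0, -0.1, 0, 0, 0, 0, 0, -0.12, 0, 0, 0, 0, 0, -0.12, 0, 0, 0, 0, 0, -0.12, 0, 0, 0, 0, 0, -0.12, 0, 0, 0, 0, 0, -0.12, 0, 0, 0, 0, 0, -0.12, 0, 0, 0, 0, 0, 0, 0, 0, 0, 0, 0]'; python3 to.py .477 .1532 .0107 98.6
```

```text
time_s: 7.4
ee_pos: [0.4717, 0.1482, 0.0106]
orientation: [0.0, -0.074, 0.997, -0.0]
wrist_force: [0.1, -0.5, -0.5]
opening: 0.0447
finger_force: 0.0
turn [-0.      0.0001 -0.001 ] shift [-0.006   0.0041 -0.0001] t 7.4 joints [ 0.25 -0.13  2.05 -0.    1.22 -1.47]
```

```bash
python3 inch.py '[-0.12, 0, 0, 0, 0, 0, -0.12, 0, 0, 0, 0, 0, -0.12, 0, 0, 0, 0, 0, -0.12, 0, 0, 0, 0, 0, -0.1, 0, 0, 0, 0, 0, -0.06, 0, 0, 0, 0, 0, -0.04, 0, 0, 0, 0, 0, 0, 0, 0, 0, 0, 0]'|grep -E "ee_pos|wrist";python3 inch.py '[-0.04, 0, 0, 0, 0, 0, 0, 0, 0, 0, 0, 0]'|grep -E "ee_pos|wrist"; python3 inch.py '[-0.03, 0, 0, 0, 0, 0, 0, 0, 0, 0, 0, 0]'|grep -E "ee_pos|wrist"
```

```text
ee_pos: [0.5048, 0.1532, 0.0106]
wrist_force: [-1.1, -0.2, -0.0]
ee_pos: [0.5067, 0.1535, 0.0107]
wrist_force: [1.1, -0.1, 0.6]
ee_pos: [0.5076, 0.1536, 0.0106]
wrist_force: [-4.4, -1.4, 4.4]
```

Converted, 0.025 m is 0.5, -0.02 m is -0.4.

```bash
python3 inch.py '[-0.02, 0, 0, 0, 0, 0, 0.2, 0, 0, 0, 0, 0, 0.4, 0, 0, 0, 0, 0, 0.5, 0, 0, 0, 0, 0, 0.5, 0, 0, 0, 0, 0, 0, -0.4, 0, 0, 0, 0, 0, -0.4, 0, 0, 0, 0, 0, -0.4, 0, 0, 0, 0, 0, -0.4, 0, 0, 0, 0, 0, -0.4, 0, 0, 0, 0, 0, -0.06, 0, 0, 0, 0, -0.12, 0, 0, 0, 0, 0, -0.12, 0, 0, 0, 0, 0, -0.12, 0, 0, 0, 0, 0, -0.12, 0, 0, 0, 0, 0, -0.12, 0, 0, 0, 0, 0, -0.12, 0, 0, 0, 0, 0, -0.12, 0, 0, 0, 0, 0, 0, 0, 0, 0, 0, 0]'; python3 to.py .523 .0518 .0107 98.6
```

```text
time_s: 10.5
ee_pos: [0.4875, 0.0464, 0.0106]
orientation: [0.0, -0.075, 0.997, 0.0]
wrist_force: [0.1, -0.1, -0.1]
opening: 0.045
finger_force: 0.0
turn [ 0.      0.0001 -0.0008] shift [-0.0359 -0.     -0.0001] t 10.5 joints [ 0.04 -0.15  2.06  0.    1.22 -1.68]
```

Converted, -0.006 m is -0.12, -0.005 m is -0.1.

```bash
python3 inch.py '[-0.12, 0, 0, 0, 0, 0, -0.12, 0, 0, 0, 0, 0, -0.12, 0, 0, 0, 0, 0, -0.12, 0, 0, 0, 0, 0, -0.1, 0, 0, 0, 0, 0, -0.06, 0, 0, 0, 0, 0, -0.04, 0, 0, 0, 0, 0, 0, 0, 0, 0, 0, 0]'|grep -E "ee_pos|wrist";python3 inch.py '[-0.03, 0, 0, 0, 0, 0, 0, 0, 0, 0, 0, 0]'|grep -E "ee_pos|wrist"; python3 inch.py '[-0.03, 0, 0, 0, 0, 0, 0, 0, 0, 0, 0, 0]'|grep -E "ee_pos|wrist"
```

```text
ee_pos: [0.5207, 0.0514, 0.0106]
wrist_force: [-0.1, 1.1, 0.3]
ee_pos: [0.522, 0.0516, 0.0107]
wrist_force: [-0.1, -0.0, 0.3]
ee_pos: [0.5232, 0.0517, 0.0106]
wrist_force: [-3.9, -0.9, 3.0]
```

```bash
python3 inch.py '[-0.02, 0, 0, 0, 0, 0, 0.2, 0, 0, 0, 0, 0, 0.4, 0, 0, 0, 0, 0, 0.4, 0, -0.4, 0, 0, 0, 0, 0, -0.6, 0, 0, 0.143, 0, 0, -0.6, 0, 0, 0.143, 0, 0, -0.6, 0, 0, 0.143, 0, 0, -0.6, 0, 0, 0.143, 0, 0, -0.6, 0, 0, 0.143, 0, 0, -0.6, 0, 0, 0.143, 0, 0, -0.2, 0, 0, 0.143, 0, 0, 0, 0, 0, 0.143, 0, 0, 0, 0, 0, 0]'; python3 to.py .42 -.12 .23 33; python3 to.py .48 -.30 .23 33;
```

```text
time_s: 13.0
ee_pos: [0.4749, 0.0445, 0.2209]
orientation: [0.0, 0.478, 0.878, 0.0]
wrist_force: [-0.5, -0.5, -0.9]
opening: 0.0449
finger_force: 0.0
turn [ 0.001   0.0005 -0.0026] shift [-0.1081 -0.1356 -0.0091] t 13.0 joints [ 0.04 -0.33  1.86  0.    1.61 -0.53]
turn [ 0.001   0.0005 -0.0026] shift [-0.2917 -0.1833 -0.0091] t 13.0 joints [ 0.04 -0.33  1.86  0.    1.61 -0.53]
```

```bash
python3 inch.py '[-0.31, -0.388, 0, 0, 0, 0, -0.31, -0.388, 0, 0, 0, 0, -0.31, -0.388, 0, 0, 0, 0, -0.31, -0.388, 0, 0, 0, 0, -0.31, -0.388, 0, 0, 0, 0, -0.31, -0.388, 0, 0, 0, 0, -0.31, -0.388, 0, 0, 0, 0, 0, 0, 0, 0, 0, 0]'>/dev/null; python3 shot.py d top side >/dev/null; python3 tiles.py d
python3 - <<'E'
from geo import *
t=load('top','d');s=load('side','d')
out=[]
for c,bx,n in ((t,(385,232,418,265),'top'),(s,(290,270,325,300),'side')):
    cs=blob(c,[8,40,228],[30,125,255],bx);r=cv2.minAreaRect(cs);out.append((cs,r));print(n,r,cv2.contourArea(cs))
# top-edge centroid triangulated
m=[cv2.moments(o[0]) for o in out];u=[(k['m10']/k['m00'],k['m01']/k['m00']) for k in m]
print(u,tri(t,u[0],s,u[1]), 'rectcentres',tri(t,out[0][1][0],s,out[1][1][0]))
for c,o in ((t,out[0]),(s,out[1])): print(rect(c,o[0],.128))
v=cv2.resize(t['image'][190:300,150:440],None,fx=2.5,fy=2.5,interpolation=cv2.INTER_CUBIC)
cv2.imwrite('pics/z4.png',v[:,:,::-1])
E
```

```text
top strip (array([596. , 166.6]), array([ 24. , 340.9]), 8.8, (597.3, 164.2))
top grey [534.8 267.5] [68.8 72. ] 8.8 (534.7, 267.5)
top green [550.2 161.6] [68.5 71.9] 8.2 (550.3, 161.8)
top blue [565.8  64.1] [62.6 64.4] 8.9 (566.1, 64.6)
side strip (array([612. ,  21.1]), array([26.6, 63.5]), 7.6, (613.4, 18.1))
side grey [644.  157.9] [155.3 129. ] 51.2 (651.3, 166.0)
side green [627.4 290.5] [10.  11.7] 51.0 (626.9, 290.9)
side blue [576.7  33.9] [48.1 13.5] 13.1 (583.5, 33.3)
top ((405.1400451660156, 244.02001953125), (3.799999713897705, 17.0), 53.13010025024414) 47.5
side ((305.0, 284.0000305175781), (27.163990020751953, 2.9104275703430176), 14.03624439239502) 45.0
[(405.2877192982456, 243.97543859649122), (305.5777777777778, 284.30740740740737)] (array([ 0.48328647, -0.30765897,  0.13043017]), np.float64(0.011720320047794318)) rectcentres (array([ 0.48256041, -0.3066425 ,  0.13190836]), np.float64(0.012807478322121623))
(array([ 488.7, -310.8]), array([ 9.9, 45.5]), 34.0, (488.8, -311.2))
(array([ 478. , -302.5]), array([ 9.7, 78.6]), 34.7, (478.6, -304.4))
```

View pics/z4.png

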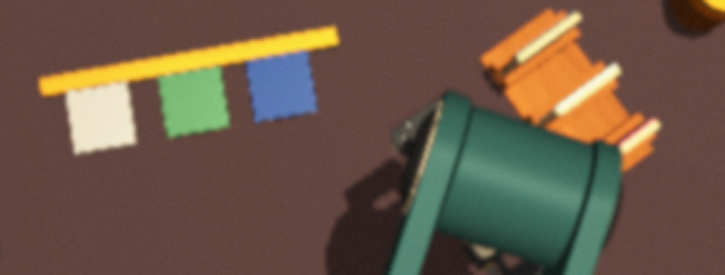

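The three tiles lie flush and square: yaw 8.8°, 8.2° and 8.9° against the strip's 8.8°. The arm hides part of the rose at (635,135), so I'll measure the rose from the first top picture.

```bash
python3 - <<'E'
from geo import *
t=load('top','a');s=load('side','d')
out=[]
for c,bx,n in ((t,(380,228,418,265),'top'),(s,(290,270,325,300),'side')):
    cs=blob(c,[8,40,215],[30,150 if n=='top' else 125,255],bx);r=cv2.minAreaRect(cs);out.append((cs,r));print(n,r,cv2.contourArea(cs))
print('rectcentres',tri(t,out[0][1][0],s,out[1][1][0]))
for i,(ca,cb) in enumerate(((t,s),)):
    b=[cv2.boxPoints(o[1]) for o in out]
    ends=[]
    for q in b:
        q=q[np.argsort(q[:,0])];ends.append((q[:2].mean(0),q[2:].mean(0)))
    for k in (0,1): print('end',tri(t,ends[0][k],s,ends[1][k]))
for c,o in ((t,out[0]),(s,out[1])): print(rect(c,o[0],.128))
E
python3 to.py .481 -.304 .23 33.5
```

```text
top ((400.44000244140625, 247.92001342773438), (4.400000095367432, 29.199996948242188), 53.130104064941406) 101.5
side ((305.0000305175781, 284.0), (27.18341064453125, 3.091951847076416), 14.931418418884277) 47.0
rectcentres (array([ 0.48013265, -0.29962436,  0.12137215]), np.float64(0.0016306026395170128))
end (array([ 0.45802923, -0.26714588,  0.12223271]), np.float64(0.0012050213209190374))
end (array([ 0.50212144, -0.33226478,  0.12099824]), np.float64(0.0014976496868510127))
(array([ 479. , -297.9]), array([11.4, 77.8]), 34.1, (479.3, -298.3))
(array([ 478. , -302.6]), array([10.3, 78.7]), 33.7, (478.6, -304.6))
turn [ 0.0001 -0.0002 -0.0068] shift [-0.1867 -0.0504 -0.0096] t 13.9 joints [-0.34 -0.42  1.93  0.    1.63 -0.92]
```

```bash
python3 inch.py '[-0.41, -0.11, 0, 0, 0, 0.007, -0.41, -0.11, 0, 0, 0, -0.022, -0.41, -0.11, 0, 0, 0, 0, -0.41, -0.11, 0, 0, 0, 0, -0.41, -0.11, 0, 0, 0, 0, -0.41, -0.11, 0, 0, 0, 0, -0.41, -0.11, 0, 0, 0, 0, -0.41, -0.11, 0, 0, 0, 0, -0.41, -0.11, 0, 0, 0, 0, 0, 0, 0, 0, 0, 0]'; python3 to.py .480 -.301 .09 34
```

```text
time_s: 14.9
ee_pos: [0.4819, -0.302, 0.2198]
orientation: [-0.001, 0.47, 0.883, 0.0]
wrist_force: [-1.0, -0.6, -0.8]
opening: 0.0451
finger_force: 0.0
turn [-0.0005 -0.001  -0.0005] shift [ 0.0019 -0.001   0.1298] t 14.9 joints [-0.6  -0.11  1.68 -0.    1.57 -1.2 ]
```

```bash
python3 inch.py '[0.04, -0.02, 0.4, 0, 0, 0, 0, 0, 0.4, 0, 0, 0, 0, 0, 0.4, 0, 0, 0, 0, 0, 0.4, 0, 0, 0, 0, 0, 0.4, 0, 0, 0, 0, 0, 0.4, 0, 0, 0, 0, 0, 0.2, 0, 0, 0, 0, 0, 0, 0, 0, 0, 0, 0, 0, 0, 0, 0]'; python3 inch.py '[0, 0, 0, 0, 0, 0, 0, 0, 0, 0, 0, 0]' 0.02; python3 shot.py e side top > /dev/null; python3 - <<'E'
import cv2,numpy as np
t=cv2.imread('pics/top_e.png');s=cv2.imread('pics/side_e.png')
a=cv2.resize(t[185:275,335:420],None,fx=4,fy=4,interpolation=cv2.INTER_CUBIC)
b=cv2.resize(s[235:325,260:350],None,fx=4,fy=4,interpolation=cv2.INTER_CUBIC)
cv2.imwrite('pics/z5.png',np.hstack([a,b]))
E
```

```text
time_s: 15.8
ee_pos: [0.4795, -0.3, 0.0915]
orientation: [0.0, 0.47, 0.883, 0.0]
wrist_force: [0.2, 0.6, 0.7]
opening: 0.0451
finger_force: 0.0
time_s: 16.0
ee_pos: [0.4795, -0.3005, 0.0916]
orientation: [0.001, 0.47, 0.882, -0.0]
wrist_force: [0.8, -0.0, 0.5]
opening: 0.0334
finger_force: 0.0
```

View pics/z5.png

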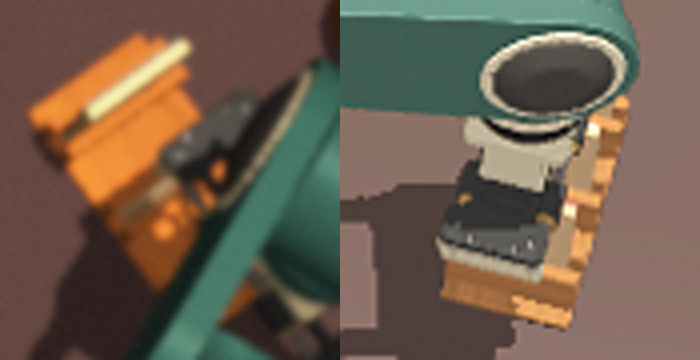

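The gripper straddles the rose tile: its right end with the pink rim shows at (565,230), and the neighbouring tile is clear. I'll close it gently.

```bash
python3 inch.py '[0, 0, 0, 0, 0, 0, 0, 0, 0, 0, 0, 0, 0, 0, 0, 0, 0, 0]' 0.013 5; python3 inch.py '[0, 0, 0, 0, 0, 0, 0, 0, 0, 0, 0, 0, 0, 0, 0, 0, 0, 0]' 0.0 5
```

```text
time_s: 16.4
ee_pos: [0.4791, -0.3004, 0.0906]
orientation: [-0.0, 0.471, 0.882, -0.0]
wrist_force: [0.3, 0.3, -0.1]
opening: 0.0135
finger_force: 0.0
time_s: 16.7
ee_pos: [0.4791, -0.3004, 0.0906]
orientation: [-0.0, 0.471, 0.882, -0.0]
wrist_force: [0.1, 0.2, 0.4]
opening: 0.0099
finger_force: 5.0
```

Converted, -0.02 m is -0.4, -0.01 m is -0.2.

```bash
python3 inch.py '[0, 0, 0, 0, 0, 0, 0, 0, 0, 0, 0, 0, 0, 0, -0.06, 0, 0, 0, 0, 0, -0.14, 0, 0, 0, 0, 0, -0.2, 0, 0, 0, 0, 0, -0.4, 0, 0, 0, 0, 0, -0.4, 0, 0, 0, 0, 0, -0.4, 0, 0, 0, 0, 0, -0.4, 0, 0, 0, 0, 0, -0.4, 0, 0, 0, 0, 0, -0.4, 0, 0, 0, 0, 0, -0.2, 0, 0, 0, 0, 0, 0, 0, 0, 0, 0, 0, 0, 0, 0, 0]' 0 35; python3 to.py .5708 .0968 .241 -7.8
```

```text
time_s: 18.1
ee_pos: [0.479, -0.3003, 0.24]
orientation: [-0.0, 0.471, 0.882, 0.0]
wrist_force: [-0.3, 0.6, -3.4]
opening: 0.0096
finger_force: 35.0
turn [-4.000e-04 -4.000e-04  7.271e-01] shift [ 0.4059  0.037  -0.001 ] t 18.1 joints [-0.61 -0.13  1.66  0.    1.61 -1.2 ]
```

```bash
python3 inch.py '[0, 0, 0, 0, 0, 0.06, 0, 0, 0, 0, 0, 0.1, 0, 0, 0, 0, 0, 0.1, 0, 0, 0, 0, 0, 0.1, 0, 0, 0, 0, 0, 0.1, 0, 0, 0, 0, 0, 0.1, 0, 0, 0, 0, 0, 0.1, 0, 0, 0, 0, 0, 0.067, 0, 0, 0, 0, 0, 0]' >/dev/null;  python3 inch.py '[0.2, 0, 0, 0, 0, 0, 0.4, 0.04, 0, 0, 0, 0, 0.5, 0.05, 0, 0, 0, 0, 0.5, 0.05, 0, 0, 0, 0, 0.5, 0.05, 0, 0, 0, 0, 0.5, 0.05, 0, 0, 0, 0, 0.5, 0.05, 0, 0, 0, 0, 0.5, 0.05, 0, 0, 0, 0, 0.5, 0.05, 0, 0, 0, 0, 0.5, 0.05, 0, 0, 0, 0, 0.5, 0.05, 0, 0, 0, 0, 0.5, 0.05, 0, 0, 0, 0, 0.5, 0.05, 0, 0, 0, 0, 0.5, 0.05, 0, 0, 0, 0, 0.5, 0.05, 0, 0, 0, 0, 0.5, 0.05, 0, 0, 0, 0, 0.4, 0, 0, 0, 0, 0, 0.12, 0, 0, 0, 0, 0, 0, 0, 0, 0, 0, 0, 0, 0, 0, 0, 0, 0]'; python3 to.py .5708 .0968 .241 -7.8;python3 shot.py f side top > /dev/null; python3 tiles.py f|grep top; python3 - <<'E'
import cv2,numpy as np
t=cv2.imread('pics/top_f.png');s=cv2.imread('pics/side_f.png')
a=cv2.resize(t[95:255,170:300],None,fx=3,fy=3,interpolation=cv2.INTER_CUBIC)
b=cv2.resize(s[95:255,190:325],None,fx=3,fy=3,interpolation=cv2.INTER_CUBIC)
cv2.imwrite('pics/z6.png',np.hstack([a,b]))
E
```

```text
time_s: 21.0
ee_pos: [0.5706, 0.0965, 0.2405]
orientation: [0.0, 0.753, 0.658, -0.0]
wrist_force: [-0.1, 0.5, -2.3]
opening: 0.0099
finger_force: 35.0
turn [-0.0002  0.0003  0.0008] shift [ 0.0003  0.0001 -0.0005] t 21.0 joints [ 0.12 -0.1   1.63 -0.    1.61  0.26]
top strip (array([578.7, 290.4]), array([20.6, 90.9]), 9.3, (578.6, 290.4))
top grey [534.7 270.1] [69.3 67.4] 9.1 (534.7, 270.2)
top green [547.  134.3] [246.8 209.9] 88.7 (535.3, 132.5)
top blue [556.6  73. ] [45.6 36.5] 5.8 (555.5, 72.1)
```

View pics/z6.png

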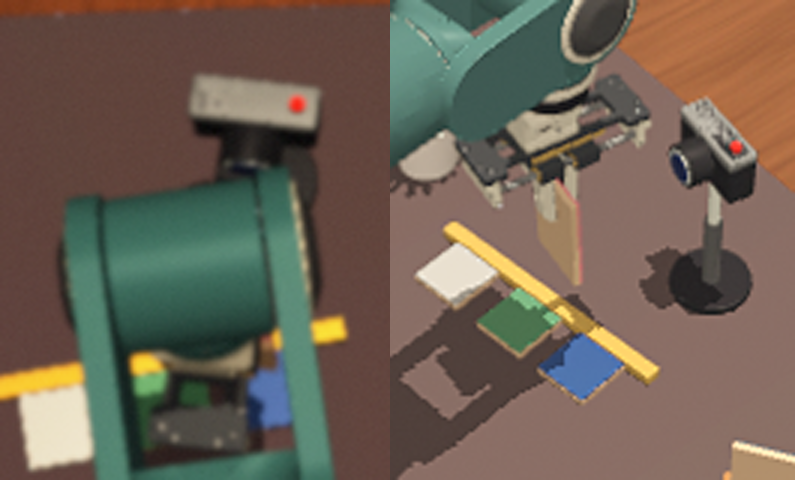

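The tile is held upright with its pink side toward the lens, and the row is intact at side crop (455,270), (520,320) and (580,365). One numeric check of the tile corners against the side view before I hand in.

```bash
python3 - <<'E'
from geo import *
s=load('side','f');a=np.radians(-7.8);ex=np.array([np.cos(a),np.sin(a),0]);ey=np.array([-ex[1],ex[0],0]);ez=np.array([0,0,1])
C=np.array([.5706,.0965,.218])
P=[C+sx*.005*ex+sy*.04*ey+sz*.06*ez for sx,sy,sz in((-1,-1,-1),(1,-1,-1),(-1,1,-1),(-1,-1,1))]
print(((project(s,P)-[190,95])*3+[390,0]).round(0).tolist())
E
```

```text
[[574.0, 283.0], [582.0, 279.0], [538.0, 236.0], [570.0, 206.0]]
```

```bash
python3 -c "
from rig import manip
print(manip.finish_job())"
```

```text
the job is handed in; nothing more can be done
None
```

I handed in the job with the three tiles square and flush against the strip, and the rose tile held upright with its pink face to the lens, about 15 cm from it; the hand-in returned no verdict.

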